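# Bring a glazing turntable home and lock it with its two-stage slide lever

## Robot

A 6-joint arm with a two-finger parallel gripper is mounted at the origin on the work surface. World frame = base frame: x ahead of the robot, y to its left, z up, the work surface at z = 0. Lengths are in m, angles in rad, forces in N, time in s.
With the tool pointing down it reaches from about 0.375 to 0.9 m from the base axis. Payload 3.1 kg.
Tool frame: the origin (TCP) lies midway between the tips of the shut fingers; the grasp point (between the pads) lies 19 mm behind it; z points along the fingers, y is the line along which they close (so a half turn about z gives the same grasp; the last joint's range is limited). The gripper opens to 85 mm and grips with 20 to 120 N. Pads are 22 mm wide; open, the fingers measure 114 mm over their backs; the gripper's body (76 mm by 85 mm) begins 54 mm behind the grasp point. The pads swing forward as they close: fully open they stand 13 mm farther back than shut.
Start: joints at [1.145, 0.527, 1.433, -0, 1.181, -0.178], TCP at [0.153, 0.606, 0.231] pointing down, gripper open.
Joint ranges: [-3.08, 3.08], [-0.75, 2.2], [0.22, 2.44], [-1.43, 4.57], [0, 2.65], [-2.85, 2.85]. Speed limits (rad/s): [2.79, 2.79, 3.14, 3.14, 3.14, 3.14].

## Interface

Orientations are given as a unit quaternion [x, y, z, w].
In Python, from station import manip gives the robot as it stands.
- The arm moves only by the tool step_arm, never from a script. Its argument "targets" is text: rows parted by semicolons, each of 4 numbers parted by spaces: the shift along the tool's x, y, z in mm, then the turn about the tool's z in degrees. A call has 1 to 12 rows; each row is the pose to reach, as a shift and turn from the pose commanded when the call began, along the tool's axes at that moment; what a row does not reach only later rows make up. A row lasts 1/10 s, in which the tool goes at most 50 mm and 8.59 degrees, less where a joint would pass 70% of its speed; a pose out of reach is approached as far as the arm can. A call with a gripper value outside its range is refused whole. "gripper" is the closure, from 0 (fully open) to 1 (shut), set as the call begins (left out, the last holds). The fingers move at their own pace and stop on an object; "squeeze" is the grip in N (left out, the last holds). Time passes only in rows, so rows that repeat a pose let the fingers close. It gives the time, the measured TCP pose, the force, the opening and the grip force at its end, in the units of the state.
- manip.sense(): the state, without advancing time (a new reading comes with each control period).
- manip.snapshot(name): name is "side" or "top"; returns the picture (420x560x3 uint8, red, green, blue); there is no depth.
- manip.get_calibration(name): a dict with "fov_y" (degrees; the focal length in pixels is half the picture's height over the tangent of half this angle, whatever the lens; pixels are square), "cx", "cy" (the principal point, pixels), "extrinsics" (4x4, takes a point from camera to world coordinates). Camera axes: x right, y down, z forward; pixel columns grow to the right and rows downward; lengths in m; the calibration is good to about 2 mm. A picture is of the moment at which its call begins. get_calibration takes no time and is no camera call.
- manip.sign_off(): hands the job in; it is judged then, once.
Trained networks look in the newest picture that a camera, given by its name, has taken for a name from the list of things; names that differ only in an ending like _2 or _b are one class to them, and where a whole thing is asked for, a point or a joint stands for the part that bears it (a point fixed in the world has none). Each returns a list of dicts, best first, with "p" (0 to 1); they miss things now and then, are a little off and sometimes report something else, mostly with a low value. They report only what shows in the picture. A call takes as long as a camera call. They do not tell look-alikes from the thing itself.
- manip.recognise(camera, query): "position" ([column, row] in pixels, amid what is visible of it).
- manip.masks_of(camera, query): "pixels" (420x560 bool, what is visible of it) and "position" ([column, row] in pixels, amid what is visible of it).
- manip.mark_of(camera, query): "position" ([column, row] in pixels: a listed point, or the origin of a listed thing).
The state is a dict: "t": time; "q": joint angles; "qd": joint speeds; "tau": joint torques, N m; "tcp_pos": TCP position; "tool_rot": TCP orientation; "force": force on the tool from outside, world axes, zero at the start; "ft_torque": the same for the moment, N m; "finger_gap": opening from 0.0 (shut) to 1.0 (fully open); "gripper_force": force on a finger pad.
Only numpy, scipy, OpenCV 4.12 (cv2) and the standard library are available. Lean on these libraries where they do the work, as an engineer would, in place of code of your own. Each camera call takes 0.05 s, during which the arm holds its last target. There are 200 camera calls.

## Task

Turn the turntable counter-clockwise (seen from above) by pushing its upright post round until the post rests against the fixed stop pin. Then lock it there: push the slide lever in towards the turntable, past its first detent, all the way to its second stop, and take the hand away. The tile keeps its place on the turntable and is never lifted, and the dropper bottle, cup and tile stand stay where they are.

Things in the scene. Friction and masses are not known exactly. Their poses are not given: they have to be found in the camera images.
- base: Fixed metal base under the turntable. Origin on the shelf, on the turntable's axis; z up. Place and yaw vary. In its frame the lever track runs out along -y (aluminium block 44 mm wide in x, from y = -115 to -245 mm, 30 mm high) and the stop pin stands at azimuth 158 degrees (counted from +x, counter-clockwise).
- turntable_top (a point): Centre of the top face of the aluminium turntable disc, on its axis, 42 mm above the shelf. The disc has 100 mm radius and is 12 mm thick; its axes are those of the base.
- post_top (a point): Centre of the top of the steel post that stands up from the disc: 14 mm diameter, 41 mm tall above the disc, top 83 mm above the shelf, its axis 85 mm from the disc's axis. It goes round with the disc. Push its side.
- stop_pin (a point): Point on the fixed steel stop pin: a level 10 mm bar, its axis 66 mm above the shelf, reaching in over the disc's edge from a 12 mm pillar 113 mm from the disc's axis. The point lies 85 mm from the disc's axis, on the post's circle. At home the post touches the pin's side, its axis 12 mm (0.141 rad) clockwise of this point.
- turntable (a joint): Angle of the disc in rad: 0 at home (post on the stop pin, a hard stop), negative before it; it grows counter-clockwise seen from above. Start: -1.5 to -0.6. It turns with 1 to 2 N at the post and stays where left. A notch under the disc lets the lever's bolt in only within about 0.06 rad of home; elsewhere the lever is blocked 33 mm in.
- lever_top (a point): Middle of the top edge of the slide lever's steel paddle: an upright plate 30 mm wide (base x), 10 mm thick (base y), from 33 to 83 mm above the shelf, standing in the slot of the track. It slides level along base +y, towards the turntable's axis. Push its outer flat face; the track's top lies 30 mm above the shelf under the fingers.
- lever (a joint): Travel of the lever in m: 0 = free, pulled out, the paddle's middle 195 mm from the disc's axis (start); 0.022 = first detent; 0.044 = second stop, locked, paddle 151 mm from the axis, a hard stop. A spring detent holds it at each of the three places: leaving one takes about 5 to 8 N, and a little past half way it is drawn on into the next.
- second_stop (a point): Fixed point where lever_top arrives when the lever is at its second stop, 83 mm above the shelf. Axes are those of the base.
- tile: Loose crackle-glazed tile, 90 x 90 x 8 mm, 100 to 200 g, lying flat about the middle of the disc with its top 50 mm above the shelf. Origin at the centre of its underside, z up.
- dropper: Bystander: closed amber glass dropper bottle, 38 mm diameter, 98 mm tall. Origin under its centre.
- cup: Bystander: white porcelain mixing cup, 72 mm rim diameter, 62 mm tall. Origin under its centre.
- stand: Bystander: wooden tile stand, foot 80 x 100 mm, about 92 mm tall. Origin under the foot's centre.
Not all that is in view belongs to the job. Of the things like the tile, leave any that is brown, red or turquoise; of the rest the smaller one is meant.

How it is judged:
On the way, in this order (a step that is already met when the one before it is completed fails the run):
1. the turntable is home: the post rests against the stop pin (within 0.05 rad) (value of joint turntable above -0.05 rad), for 0.2 s.
2. the lever is pushed past its first detent to the second stop (within 3 mm) (value of joint lever above 0.041 m), for 0.2 s.
At the end, for the whole second after the job is handed in: The turntable is within 0.05 rad of home (post against the stop pin), the lever is within 3 mm of its second stop, and the tile lies at rest flat on the disc, its centre within 20 mm of the axis (value of joint turntable above -0.05 rad and value of joint lever above 0.041 m and linear speed of tile below 0.02 m/s and height (world z) of tile between 0.036 and 0.05 m and horizontal distance between tile and turntable_top below 0.02 m); the robot touches nothing.
It fails at once if the tile is lifted or pushed off its place (over 20 mm from the axis, or raised by over 10 mm) (height (world z) of tile above 0.053 m or horizontal distance between tile and turntable_top above 0.02 m).
It fails at once if the dropper bottle is moved by over 15 mm or tipped (distance of dropper from where it was at the start of the episode above 0.015 m or angle between dropper's own z axis and vertical above 0.3 rad).
It fails at once if the cup is moved by over 15 mm or tipped (distance of cup from where it was at the start of the episode above 0.015 m or angle between cup's own z axis and vertical above 0.3 rad).
It fails at once if the tile stand is moved by over 15 mm or tipped (distance of stand from where it was at the start of the episode above 0.015 m or angle between stand's own z axis and vertical above 0.3 rad).
It also fails if it takes over 53 s, if anything falls off the work surface, if the arm or the gripper's body presses on something with over 40 N, if the wrist force passes 120 N, or if a joint passes its speed limit or range.

## Working session

There is one attempt and no reset: what is moved stays moved. The work goes in short steps, Python scripts to look and compute and a tool call to move; the robot and the scene stay as the last step left them, time stands still between calls to the robot, and variables do not carry over. Pictures are saved under pics/ and viewed, at most 10 in all, crops included, and the job is handed in when it is done.

Besides the shell and the picture viewer there is one more tool, called after "Emit:" as a command line: name --argument value ..., lists and objects as JSON in quotes. step_arm: Moves the arm, as the interface text tells. Its arguments: {"type":"object","properties":{"targets":{"type":"string"},"gripper":{"type":"number"},"squeeze":{"type":"number"}},"required":["targets"]}

```bash
mkdir -p pics
cat > h.py <<'E'
import numpy as np, cv2
from station import manip
def ray(cam,px):
    c=manip.get_calibration(cam);f=210/np.tan(np.radians(c["fov_y"])/2);T=np.array(c["extrinsics"])
    d=T[:3,:3]@np.array([(px[0]-c["cx"])/f,(px[1]-c["cy"])/f,1]);return T[:3,3],d
def at(cam,px,z):
    o,d=ray(cam,px);return o+d*(z-o[2])/d[2]
E
python3 - <<'E'
from h import *
Z=dict(base=0,turntable_top=.042,post_top=.083,stop_pin=.066,lever_top=.083,second_stop=.083,tile=.042,dropper=0,cup=0,stand=0)
ims=[]
for c in("side","top"):
    im=manip.snapshot(c);cv2.imwrite(f"pics/{c}0.png",im[:,:,::-1])
    cal=manip.get_calibration(c);print(c,np.round(cal["extrinsics"],3).tolist())
    for n,z in Z.items():
        print(n,[(np.round(m["position"]).tolist(),round(m["p"],2),np.round(at(c,m["position"],z)[:2],3).tolist()) for m in manip.mark_of(c,n)[:3]])
s=manip.sense();print(s["t"],s["tcp_pos"],s["tool_rot"],s["force"])
E
```

```text
side [[0.988, -0.105, 0.115, 0.447], [-0.154, -0.749, 0.644, -0.486], [0.018, -0.654, -0.756, 0.725], [0.0, 0.0, 0.0, 1.0]]
base [([282.0, 219.0], 0.83, [0.566, 0.11])]
turntable_top []
post_top [([273.0, 168.0], 0.68, [0.558, 0.192])]
stop_pin [([243.0, 187.0], 0.77, [0.486, 0.156])]
lever_top [([272.0, 272.0], 0.65, [0.514, -0.079])]
second_stop [([273.0, 254.0], 0.83, [0.523, -0.04])]
tile [([389.0, 230.0], 0.98, [0.777, 0.013]), ([282.0, 395.0], 0.93, [0.501, -0.279]), ([168.0, 181.0], 0.76, [0.321, 0.223])]
dropper [([274.0, 253.0], 0.63, [0.534, 0.02])]
cup [([337.0, 268.0], 0.79, [0.658, -0.035]), ([281.0, 220.0], 0.58, [0.564, 0.108])]
stand [([338.0, 182.0], 0.81, [0.721, 0.208])]
top [[-0.011, -0.985, 0.172, 0.415], [-0.999, 0.017, 0.032, 0.054], [-0.034, -0.172, -0.985, 0.833], [0.0, 0.0, 0.0, 1.0]]
base []
turntable_top [([218.0, 137.0], 0.73, [0.705, 0.203])]
post_top [([218.0, 202.0], 0.78, [0.552, 0.194]), ([336.0, 210.0], 0.71, [0.532, -0.042])]
stop_pin [([237.0, 233.0], 0.85, [0.492, 0.158])]
lever_top [([356.0, 220.0], 0.61, [0.512, -0.082])]
second_stop [([333.0, 212.0], 0.77, [0.528, -0.036]), ([323.0, 158.0], 0.54, [0.639, -0.02])]
tile [([289.0, 101.0], 0.95, [0.784, 0.047]), ([133.0, 249.0], 0.83, [0.464, 0.38]), ([433.0, 226.0], 0.83, [0.501, -0.245])]
dropper [([179.0, 200.0], 0.77, [0.574, 0.296]), ([236.0, 234.0], 0.62, [0.494, 0.168])]
cup [([322.0, 160.0], 0.95, [0.661, -0.025])]
stand [([218.0, 133.0], 0.57, [0.729, 0.21])]
1.1 [0.15325445 0.60588778 0.23132327] [ 1.23592389e-01  9.92333070e-01 -1.32806464e-06 -4.71398595e-06] [-0.11159663  0.57259557  0.03649562]
```

View pics/top0.png

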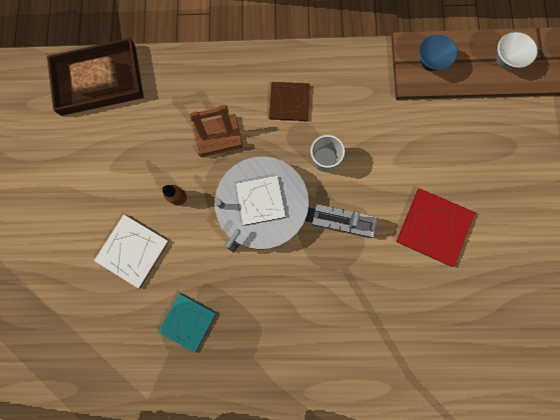

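View pics/side0.png

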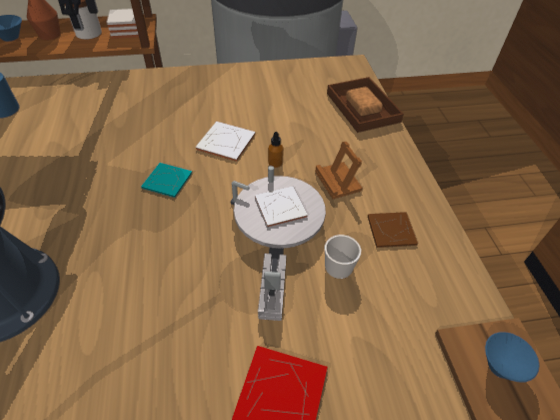

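The white 90 mm tile sits on the disc, whose centre is at about (262,203) in the top view. There the post is at (218,202), the stop pin at (237,233) and the lever at (356,220). The dropper (175,195), stand (218,133) and cup (327,152) are clear of the approach. The base yaw works out to about -15°, the post azimuth to about 95° and home to about 135°.

Emit:
step_arm --targets "-526 -291 40 71;-526 -291 40 71;-526 -291 40 71;-526 -291 40 71;-526 -291 40 71;-526 -291 40 71;-526 -291 40 71;-526 -291 40 71;-526 -291 40 71;-526 -291 40 71;-526 -291 40 71;-526 -291 40 71" --gripper 1

```text
t: 2.3
tcp_pos: [0.5915, 0.1948, 0.1915]
tool_rot: [0.677, 0.736, 0.0, 0.0]
force: [0.4, 0.1, 0.2]
finger_gap: 0.002
gripper_force: 0.0
```

Run:
```python
from h import *
# disc centre + lever/base frame from top masks
manip.snapshot("top")
s=manip.sense();print(s["t"],s["tcp_pos"],s["tool_rot"],s["finger_gap"])
for c in("top","side"):
    manip.snapshot(c)
    for n,z in dict(post_top=.083,stop_pin=.066,lever_top=.083,second_stop=.083,tile=.042,turntable_top=.042).items():
        print(c,n,[(round(m["p"],2),np.round(at(c,m["position"],z)[:2],3).tolist()) for m in manip.mark_of(c,n)[:4]])
print(at("top",(262,203),.042))
```

```text
2.35 [0.59890392 0.18867823 0.19126215] [0.67866854 0.73442931 0.00157188 0.00448549] 0.0010199367179998364
top post_top [(0.87, [0.553, 0.193])]
top stop_pin [(0.9, [0.489, 0.155])]
top lever_top [(0.87, [0.514, -0.08])]
top second_stop [(0.8, [0.524, -0.041])]
top tile [(0.76, [0.497, -0.244]), (0.76, [0.785, 0.043]), (0.7, [0.559, 0.118]), (0.64, [0.311, 0.263])]
top turntable_top []
side post_top [(0.81, [0.555, 0.195])]
side stop_pin [(0.98, [0.491, 0.15])]
side lever_top [(0.78, [0.517, -0.087])]
side second_stop [(0.71, [0.522, -0.038])]
side tile [(0.94, [0.506, -0.278]), (0.92, [0.777, 0.012]), (0.83, [0.46, 0.336]), (0.74, [0.323, 0.225])]
side turntable_top []
[0.556058   0.10768481 0.042     ]
```

Emit:
step_arm --targets "0 0 40 0;0 0 80 0;0 0 110 0;0 0 131 0;0 0 131 0;0 0 131 0"

```text
t: 3.65
tcp_pos: [0.5902, 0.1965, 0.0606]
tool_rot: [0.677, 0.736, -0.0, -0.0]
force: [0.2, -0.3, -0.3]
finger_gap: 0.002
gripper_force: 0.0
```

Run:
```python
from h import *
im=manip.snapshot("side");s=manip.sense();print(s["t"],s["tcp_pos"],s["tool_rot"],s["force"])
cv2.imwrite("pics/s1.png",cv2.resize(im[130:270,180:380],None,fx=4,fy=4)[:,:,::-1])
# plan: tool centre relative to commanded pose, y dir 4.8deg, x dir 94.8deg
c=np.array([.559,.109]);p0=s["tcp_pos"][:2];R=s["tool_rot"]
from scipy.spatial.transform import Rotation as Ro
M=Ro.from_quat(R).as_matrix()[:2,:2]
for a in np.arange(75,128,4):
    p=c+.089*np.array([np.cos(np.radians(a)),np.sin(np.radians(a))]);print(a,np.round(M.T@(p-p0)*1000))
```

```text
3.7 [0.59097035 0.19664103 0.06148753] [6.76825021e-01 7.36143278e-01 7.58397321e-04 6.24738387e-04] [0.56479767 0.5492142  0.10848994]
75 [-1. -9.]
79 [  1. -15.]
83 [  2. -21.]
87 [  4. -27.]
91 [  4. -33.]
95 [  4. -40.]
99 [  4. -46.]
103 [  3. -52.]
107 [  2. -58.]
111 [  1. -64.]
115 [ -1. -70.]
119 [ -3. -76.]
123 [ -6. -81.]
127 [ -9. -87.]
```

View pics/s1.png

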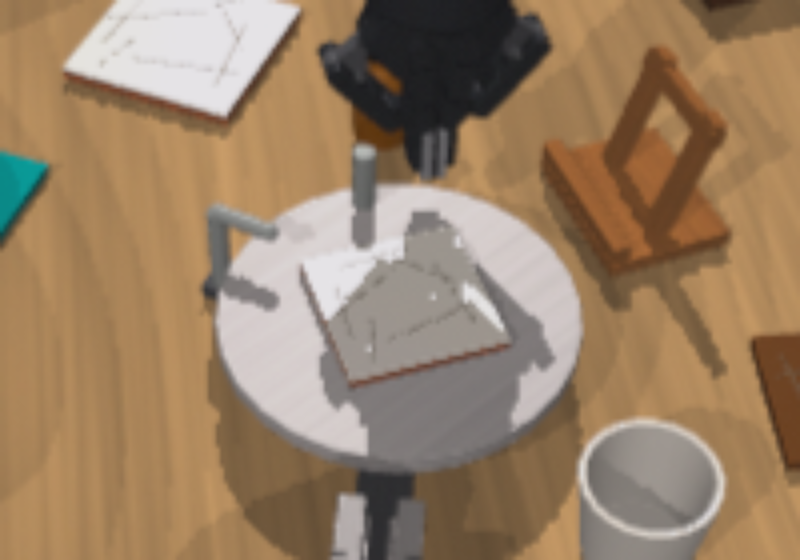

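Emit:
step_arm --targets "0 -12 0 0;2 -19 0 -1;3 -24 0 -5;4 -30 0 -9;4 -36 0 -13;4 -42 0 -17;4 -48 0 -21;3 -54 0 -25;2 -60 0 -29;1 -65 0 -33;0 -69 0 -35;0 -69 0 -35"

```text
t: 4.9
tcp_pos: [0.5219, 0.1909, 0.0619]
tool_rot: [0.424, 0.906, 0.001, 0.001]
force: [0.2, -0.5, -0.0]
finger_gap: 0.001
gripper_force: 0.0
```

```bash
cat > look.py <<'E'
from h import *
for c in("top","side"):
    manip.snapshot(c)
    for n,z in dict(post_top=.083,stop_pin=.066,tile=.042).items():
        print(c,n,[(round(m["p"],2),np.round(at(c,m["position"],z)[:2],3).tolist()) for m in manip.mark_of(c,n)[:5]])
s=manip.sense();print(s["t"],s["tcp_pos"],s["tool_rot"],s["force"])
E
python3 look.py
```

```text
top post_top [(0.74, [0.505, 0.178])]
top stop_pin [(0.58, [0.491, 0.159])]
top tile [(0.95, [0.779, 0.048]), (0.93, [0.313, 0.264]), (0.86, [0.561, 0.114]), (0.64, [0.5, -0.246])]
side post_top [(0.63, [0.512, 0.186])]
side stop_pin [(0.94, [0.488, 0.159])]
side tile [(0.79, [0.461, 0.342]), (0.74, [0.502, -0.278]), (0.7, [0.565, 0.109]), (0.66, [0.324, 0.23]), (0.59, [0.773, 0.01])]
5.3 [0.52179394 0.19084621 0.06064441] [4.24257021e-01 9.05541660e-01 3.38260426e-04 4.10245703e-04] [-0.1506798   0.30552665  0.72941337]
```

Emit:
step_arm --targets "0 -4 0 -2;0 -8 0 -4;-1 -11 0 -6;-1 -13 0 -7;-2 -15 0 -8;-2 -16 0 -9;-2 -17 0 -10;-2 -17 0 -10"

```text
t: 6.1
tcp_pos: [0.5112, 0.1818, 0.0605]
tool_rot: [0.345, 0.939, 0.004, 0.001]
force: [2.4, 14.6, -3.2]
finger_gap: 0.001
gripper_force: 6.2
```

```bash
python3 look.py
```

```text
top post_top [(0.88, [0.493, 0.165]), (0.57, [0.488, 0.159])]
top stop_pin [(0.75, [0.486, 0.161])]
top tile [(0.87, [0.501, -0.246]), (0.83, [0.561, 0.111])]
side post_top [(0.77, [0.498, 0.16])]
side stop_pin [(0.88, [0.492, 0.159])]
side tile [(0.93, [0.319, 0.223]), (0.88, [0.502, -0.28]), (0.82, [0.464, 0.348]), (0.62, [0.559, 0.112]), (0.58, [0.777, 0.017])]
6.5 [0.51121605 0.18176659 0.0605241 ] [0.34516415 0.93853543 0.00342075 0.00111734] [ 1.98144217 14.69454019 -3.3731286 ]
```

Emit:
step_arm --targets "0 6 0 0;0 14 0 0;0 20 -20 0;0 20 -60 0;0 20 -100 0;0 20 -100 0;0 20 -100 0"

```text
t: 7.2
tcp_pos: [0.523, 0.1934, 0.1615]
tool_rot: [0.344, 0.939, 0.0, 0.001]
force: [-0.6, -0.2, -0.6]
finger_gap: 0.001
gripper_force: 0.0
```

```bash
cat >> look.py <<'E'
for c in("top","side"):
    for n in("lever_top","second_stop"):
        print(c,n,[(round(m["p"],2),np.round(at(c,m["position"],.083)[:2],3).tolist()) for m in manip.mark_of(c,n)[:3]])
E
python3 look.py
python3 - <<'E'
from h import *
im=manip.snapshot("side")
cv2.imwrite("pics/s2.png",cv2.resize(im[150:300,180:380],None,fx=4,fy=4)[:,:,::-1])
E
```

```text
top post_top [(0.79, [0.497, 0.166]), (0.5, [0.531, -0.043])]
top stop_pin [(0.75, [0.489, 0.165])]
top tile [(0.94, [0.501, -0.243]), (0.92, [0.558, 0.12]), (0.72, [0.319, 0.263]), (0.66, [0.776, 0.039])]
side post_top [(0.85, [0.497, 0.167])]
side stop_pin [(0.84, [0.492, 0.164]), (0.44, [0.636, -0.069])]
side tile [(0.96, [0.564, 0.114]), (0.84, [0.323, 0.229]), (0.83, [0.504, -0.281]), (0.78, [0.465, 0.346]), (0.67, [0.782, 0.017])]
7.6 [0.52190389 0.19341226 0.15951166] [ 3.43662222e-01  9.39092793e-01 -5.09340446e-04 -8.62647640e-04] [-0.22790187 -0.04414008 -0.55478619]
top lever_top [(0.83, [0.518, -0.082])]
top second_stop [(0.84, [0.518, -0.042])]
side lever_top [(0.95, [0.516, -0.082])]
side second_stop [(0.78, [0.523, -0.038])]
```

View pics/s2.png

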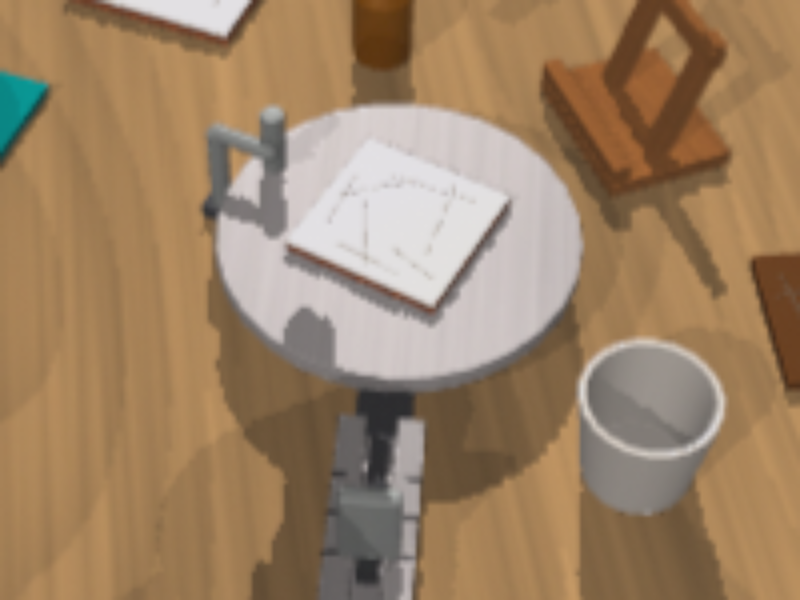

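The post rests against the stop pin (crop pixel 270,140), the tile is centred, and the lever is clear at crop (370,515). Next is the outer side of the lever.

Emit:
step_arm --targets "-190 -248 0 -27;-190 -248 0 -27;-190 -248 0 -27;-190 -248 0 -27;-190 -248 0 -27;-190 -248 0 -27;-190 -248 0 -27;-190 -248 0 -27;-190 -248 40 -27;-190 -248 80 -27;-190 -248 107 -27;-190 -248 107 -27"

```text
t: 9.05
tcp_pos: [0.5049, -0.1163, 0.0505]
tool_rot: [0.115, 0.993, 0.001, -0.004]
force: [-0.5, 0.0, -0.1]
finger_gap: 0.002
gripper_force: 0.0
```

Run:
```python
from h import *
im=manip.snapshot("side");s=manip.sense();print(s["t"],s["tcp_pos"],s["tool_rot"],s["force"])
cv2.imwrite("pics/s3.png",cv2.resize(im[200:340,180:380],None,fx=4,fy=4)[:,:,::-1])
```

```text
9.1 [ 0.5062333  -0.11701376  0.05222902] [ 1.14479494e-01  9.93422993e-01  8.17261898e-04 -2.12953976e-03] [ 0.05992216 -0.81277339 -0.07467258]
```

View pics/s3.png

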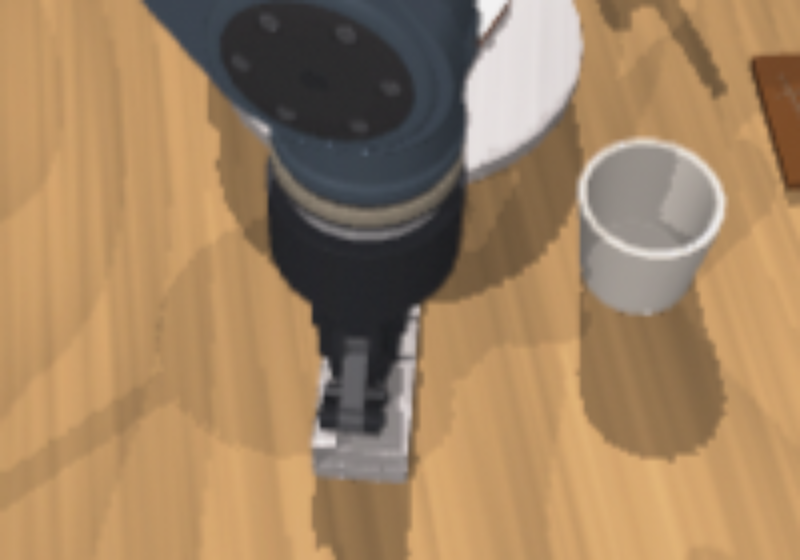

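Emit:
step_arm --targets "0 6 0 0;0 12 0 0;0 18 0 0;0 24 0 0;0 30 0 0;0 36 0 0;0 42 0 0;0 47 0 0;0 52 0 0;0 56 0 0;0 60 0 0;0 60 0 0"

```text
t: 10.3
tcp_pos: [0.521, -0.0592, 0.0532]
tool_rot: [0.115, 0.993, 0.0, -0.0]
force: [-0.7, 0.1, -0.6]
finger_gap: -0.004
gripper_force: 0.0
```

```bash
python3 look.py
```

```text
top post_top []
top stop_pin []
top tile []
side post_top []
side stop_pin [(0.78, [0.491, 0.157])]
side tile [(0.97, [0.321, 0.222]), (0.9, [0.5, -0.284]), (0.75, [0.779, 0.014])]
10.7 [ 0.5211566  -0.06026659  0.05345859] [1.15105130e-01 9.93353315e-01 1.52063273e-05 1.01805956e-05] [0.20429395 0.73765039 0.45228212]
top lever_top []
top second_stop []
side lever_top []
side second_stop [(0.77, [0.524, -0.035])]
```

Emit:
step_arm --targets "0 2 0 0;0 4 0 0;0 6 0 0;0 7 0 0;0 7 0 0;0 7 0 0"

```text
t: 11.5
tcp_pos: [0.522, -0.0569, 0.0536]
tool_rot: [0.113, 0.994, -0.003, -0.001]
force: [-5.1, -15.3, 0.6]
finger_gap: -0.003
gripper_force: 8.3
```

Emit:
step_arm --targets "0 -5 0 0;0 -20 0 0;0 -30 -10 0;0 -35 -50 0;0 -60 -100 0;0 -110 -130 0;0 -160 -130 0;0 -200 -130 0;0 -200 -130 0;0 -200 -130 0"

```text
t: 12.5
tcp_pos: [0.4764, -0.2493, 0.184]
tool_rot: [0.117, 0.993, 0.0, 0.0]
force: [-0.9, 0.4, -0.8]
finger_gap: 0.003
gripper_force: 0.0
```

```bash
python3 look.py
python3 - <<'E'
from h import *
im=manip.snapshot("side")
cv2.imwrite("pics/s4.png",cv2.resize(im[150:300,180:380],None,fx=4,fy=4)[:,:,::-1])
E
```

```text
top post_top [(0.59, [0.495, 0.166])]
top stop_pin [(0.64, [0.489, 0.16])]
top tile [(0.91, [0.312, 0.259]), (0.78, [0.499, -0.242]), (0.75, [0.556, 0.115]), (0.75, [0.785, 0.041]), (0.73, [0.467, 0.382])]
side post_top []
side stop_pin []
side tile [(0.98, [0.461, 0.339]), (0.96, [0.776, 0.016]), (0.87, [0.506, -0.281])]
12.9 [ 0.47733079 -0.24684647  0.18337029] [ 1.13983919e-01  9.93482561e-01  1.61361408e-04 -2.02691957e-04] [-0.04034591  0.99839065 -0.72729055]
top lever_top [(0.55, [0.525, -0.033])]
top second_stop [(0.26, [0.488, 0.158])]
side lever_top []
side second_stop []
```

View pics/s4.png

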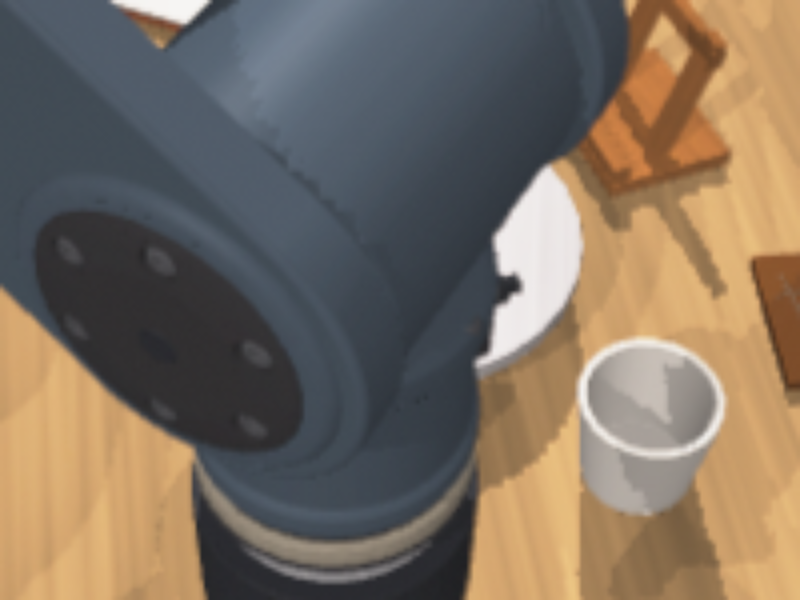

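The arm blocks the side view, but the top view has the lever at (0.525,-0.033), which is the second stop. The post is still at home, the tile is centred, and the hand is clear.

```bash
python3 -c "
from h import *
print(manip.sign_off())"
```

```text
the job is handed in; nothing more can be done
None
```

I turned the turntable home against the stop pin, pushed the lever to its second stop and withdrew the hand. The tile stayed centred on the disc, and I handed the job in at about 13 s; no verdict came back.

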